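# Seat the build plate on the printer bed

### The arm

A 6-joint arm with a two-finger parallel gripper is mounted at the origin on the work surface. World frame = base frame: x ahead of the robot, y to its left, z up, the work surface at z = 0. Lengths are in m, angles in degrees, forces in N, time in s.
With the tool pointing down it reaches from about 0.3 to 0.75 m from the base axis. Payload 8.5 kg.
Tool frame: the origin (TCP) lies on the centre line of the jaws, within the pads' length; the fingertips stand 17 mm ahead of it and the grasp point (between the pads) lies 2 mm behind it; z points along the fingers, y is the direction in which the jaws open and shut (so a half turn about z gives the same grasp; the last joint's range is limited). The gripper opens to 85 mm and grips with 20 to 120 N. Pads are 22 mm wide; open, the fingers measure 114 mm over their backs; the gripper's body (76 mm by 85 mm) begins 54 mm behind the grasp point. The pads swing forward as they close: fully open they stand 13 mm farther back than shut.
Start: joints at [61.748, 21.807, 74.336, -0, 83.858, -12.336], TCP at [0.151, 0.529, 0.213] pointing down, gripper open.
Joint ranges: [-178.18, 178.18], [-50.72, 133.34], [12.68, 142.11], [-81.47, 261.47], [9.98, 163.14], [-165.26, 165.26]. Speed limits (degrees/s): [136.94, 136.94, 180, 180, 180, 180].

### API

Orientations are given as a 3x3 rotation matrix whose columns are the frame's x, y, z axes.
In Python, from rig import env, imaging, close_job gives the robot as it stands.
- The arm moves only by the tool step_arm, never from a script. Its argument "steps" is one flat list of numbers, 7 for each row, row after row: the opening, from 0 (shut) to 1 (fully open), then the shift along the tool's x, y, z as a fraction of full scale, then the turn, a rotation vector about the tool's x, y, z as a fraction of full scale. A call has 1 to 10 rows; each row is the pose to reach, as a shift and turn from the pose commanded when the call began, along the tool's axes at that moment; what a row does not reach only later rows make up. Full scale, the value 1, is 0.3 m for a shift and 45 degrees for a turn. A row lasts 1/10 s, in which the tool goes at most 50 mm and 8.59 degrees, less where a joint would pass 70% of its speed; a pose out of reach is approached as far as the arm can. A call with a number of a shift or a turn outside -1 to 1 is refused whole. A call with a gripper value outside its range is refused whole. The fingers move at their own pace and stop on an object; "grip_force" is the grip in N (left out, the last holds). Time passes only in rows, so rows that repeat a pose let the fingers close. It gives the time, the measured TCP pose, the force and the opening at its end, in the units of the state.
- env.observe(): the state, without advancing time (a new reading comes with each control period).
- imaging.get_image(name): name is "scene" or "top" or "wrist"; returns (picture, depth): 420x560x3 uint8, blue, green, red; 420x560 float32, m along the optical axis (not along the pixel's ray), 0 where there is no reading.
- imaging.get_calibration(name): a dict with "camera_matrix" (3x3 intrinsics, pixels), "k1" (the pictures are not rectified: a ray, as slopes to the right and down, at radius r is drawn at 1 + k1 r^2 times it, then the intrinsics apply), "world_from_camera" (4x4, takes a point from camera to world coordinates). Camera axes: x right, y down, z forward; pixel columns grow to the right and rows downward; lengths in m; the calibration is good to about 2 mm. A picture is of the moment at which its call begins: read the wrist's pose just before it. get_calibration takes no time and is no camera call; for the wrist camera it gives the pose at the moment of the call.
- close_job(): hands the job in, once; it reports no verdict.
Trained networks look in the newest picture that a camera, given by its name, has taken for a name from the list of things; names that differ only in an ending like _2 or _b are one class to them, and where a whole thing is asked for, a point or a joint stands for the part that bears it (a point fixed in the world has none). Each returns a list of dicts, best first, with "score" (0 to 1); they miss things now and then, are a little off and sometimes report something else, mostly with a low value. They report only what shows in the picture. A call takes as long as a camera call. They do not tell look-alikes from the thing itself.
- imaging.spot_in(camera, target): "pixel" ([column, row] in pixels, amid what is visible of it).
- imaging.regions_of(camera, target): "mask" (420x560 bool, what is visible of it) and "pixel" ([column, row] in pixels, amid what is visible of it).
- imaging.pinpoint(camera, target): "pixel" ([column, row] in pixels: a listed point, or the origin of a listed thing).
The state is a dict: "time_s": time; "q": joint angles; "qvel": joint speeds; "joint_efforts": joint torques, N m; "position": TCP position; "tool_rot": TCP orientation; "ft_force": force on the tool from outside, world axes, zero at the start; "wrist_torque": the same for the moment, N m; "grip_width": finger opening in m.
Only numpy, scipy, OpenCV 4.12 (cv2) and the standard library are available. Lean on these libraries where they do the work, as an engineer would, in place of code of your own. Each camera call takes 0.05 s, during which the arm holds its last target.

### The job

Put the loose build plate back on the bed of the small plywood printer: slip its tongue in under the keeper bar at the back of the bed, then gently lower the front until the three ball feet sit fully home in the cone, the groove and on the flat pad, and let go. The plate must end level and squarely in place, and the two grey prints standing nearby must not be knocked over or shoved aside.

Things in the scene. Friction and masses are not known exactly. Their poses are not given: they have to be found in the camera images.
- plate_grip (a point): Centre of the black grip bar (20 mm thick in x, 80 long in y, 46 tall) on the loose aluminium build plate (160 x 140 x 6 mm, about 0.5 kg); half-way up the bar, 23 mm above the plate's top face, 43 mm above the undersides of the ball feet. x points to the tongue, z up.
- plate_foot (a point): Centre of the rear ball foot, under the plate, 55 mm towards the tongue from the grip bar's centre and 33 mm below plate_grip; same axes. The two front feet are at x = -55 mm, y = +50 and -50 mm from the bar's centre, at the same level. All are steel balls of 20 mm diameter.
- plate_tongue (a point): Middle of the end of the plate's tongue: a flat tab 40 mm wide and 6 mm thick that sticks 16 mm out of the plate's rear edge; its end is 96 mm from the grip bar's centre, 26 mm below plate_grip. Same axes.
- printer: Fixed plywood printer base, 200 (x) x 170 (y) x 40 mm tall; origin at the centre of its underside, x to the rear (keeper), z up. The fixed steel bed stands on a column squarely and centrally over it, but its height is NOT reported: the flat pad's upper face is anywhere from 60 to 130 mm above the table, to be felt. Home: grip bar exactly over this centre.
- seat_flat (a point): Point on the base's top (40 mm up) below the home spot of the rear foot, 55 mm behind the base's centre. Above it on the bed is the flat pad, 50 mm (x) by 40 mm (y), its face level; at home the undersides of all three feet are at the height of this face. The bed's deck, 188 x 150 mm, is 8 mm below it.
- seat_cone (a point): Point on the base's top below the cone seat, at x = -55, y = +50 mm from the base's centre. The cone, 24 mm wide at the mouth with 45 degree flanks, is in a 44 mm square block whose top is 8 mm above the flat pad's face: the foot sinks 8 mm into it.
- seat_groove (a point): Point on the base's top below the V groove, at x = -55, y = -50 mm from the base's centre. The groove runs along y, 24 mm wide at the mouth, 45 degree flanks, in a 44 mm block whose top is 8 mm above the flat pad's face: the foot sinks 8 mm into it.
- keeper (a point): Point on the base's level (40 mm up) below the front edge of the keeper: a fixed bar, x = 86 to 105 mm behind the base's centre, 72 mm wide, underside 23 mm and top 28 mm above the flat pad's face. Posts at y = +-30 mm leave 48 mm between them; a stop wall is at x = 100 mm.
- tongue_home (a point): Point on the base's level (40 mm up) below the home spot of the tongue's end, 96 mm behind the base's centre: 10 mm under the keeper, 3 mm below it, 4 mm from the stop wall. The plate fits in only with its front raised (8 to 12 degrees) and rear foot on or just over the pad: neither level nor straight down.
- print_a_mid (a point): Grey printed figurine, 84 mm tall, foot 48 mm across, standing loose; this point is 40 mm up its axis. To be left standing.
- print_b_mid (a point): Grey printed figurine, 88 mm tall, foot 52 mm across, standing loose; this point is 40 mm up its axis. To be left standing.
Mind the look-alikes: they are no part of the job. Of the things shaped like the part that bears plate_grip, the aluminium one is meant.

How it is judged (in metres and radians):
On the way, in this order (a step that is already met when the one before it is completed fails the run):
1. the build plate has been lifted off the table (height (world z) of plate_grip above 0.09 m), for 0.2 s.
2. the plate's tongue is in under the keeper while its front is still raised (x of plate_tongue in the frame of printer between 0.088 and 0.102 m and y of plate_tongue in the frame of printer between -0.012 and 0.012 m and angle between plate_grip's own z axis and vertical between 0.06 and 0.35 rad), for 0.05 s.
At the end, for the whole second after the job is handed in: The plate is let go and at rest on the bed, level within about 1 degree, its grip bar within 4 mm of the base's centre in x and y, and its tongue end 91 to 101 mm behind the base's centre (5 mm sideways) (x of plate_grip in the frame of printer between -0.004 and 0.004 m and y of plate_grip in the frame of printer between -0.004 and 0.004 m and x of plate_tongue in the frame of printer between 0.091 and 0.101 m and y of plate_tongue in the frame of printer between -0.005 and 0.005 m and angle between plate_grip's own z axis and vertical below 0.02 rad and height (world z) of plate_grip above 0.095 m and linear speed of plate below 0.02 m/s and angular speed of plate below 0.1 rad/s and contact force between plate and the fingers below 0.2 N); the robot touches nothing.
It fails at once if print a knocked over or shoved by more than 30 mm (angle between print_a_mid's own z axis and vertical above 0.5 rad or distance of print_a_mid from where it was at the start of the episode above 0.03 m).
It fails at once if print b knocked over or shoved by more than 30 mm (angle between print_b_mid's own z axis and vertical above 0.5 rad or distance of print_b_mid from where it was at the start of the episode above 0.03 m).
It fails at once if the plate is pressed or dropped hard onto the bed (over 40 N) (contact force between plate and bed above 40 N).
It also fails if it takes over 50 s, if anything falls off the work surface, if the arm or the gripper's body presses on something with over 40 N, if the wrist force passes 120 N, or if a joint passes its speed limit or range.

## Working session

There is one attempt and no reset: what is moved stays moved. The work goes in short steps, Python scripts to look and compute and a tool call to move; the robot and the scene stay as the last step left them, time stands still between calls to the robot, and variables do not carry over. Pictures are saved under pics/ and viewed, and the job is handed in when it is done.

Besides the shell and the picture viewer there is one more tool, called after "Call:" by a JSON object that holds its "method" and its "body", one argument or row to a line. step_arm: Moves the arm, as the interface text tells. Shift numbers are shares of 0.3 m and turn numbers shares of 45 degrees, none past 1 either way. Its arguments: {"type":"object","properties":{"steps":{"type":"array","items":{"type":"number"}},"grip_force":{"type":"number"}},"required":["steps"]}

```bash
ls; mkdir -p pics
cat > h.py <<'E'
import numpy as np, cv2
from rig import env, imaging, close_job
def snap(n,fn):
    im,d=imaging.get_image(n); cv2.imwrite('pics/'+fn,im); np.save('pics/%s_d.npy'%n,d); return im,d
def ray(n,px,cal=None):
    c=cal or imaging.get_calibration(n); K=np.array(c['camera_matrix']);k1=c['k1']
    xd=(px[0]-K[0,2])/K[0,0]; yd=(px[1]-K[1,2])/K[1,1]
    x,y=xd,yd
    for _ in range(30):
        r2=x*x+y*y; x,y=xd/(1+k1*r2),yd/(1+k1*r2)
    return np.array([x,y,1.0]),np.array(c['world_from_camera'])
def at_depth(n,px,d,cal=None):
    v,T=ray(n,px,cal); return T[:3,:3]@(v*d)+T[:3,3]
def at_z(n,px,z,cal=None):
    v,T=ray(n,px,cal); w=T[:3,:3]@v; o=T[:3,3]; return o+w*(z-o[2])/w[2]
def proj(n,P,cal=None):
    c=cal or imaging.get_calibration(n); K=np.array(c['camera_matrix']);T=np.array(c['world_from_camera'])
    p=T[:3,:3].T@(np.array(P)-T[:3,3]); x,y=p[0]/p[2],p[1]/p[2]; f=1+c['k1']*(x*x+y*y)
    return K[0,0]*x*f+K[0,2],K[1,1]*y*f+K[1,2]
E
python3 - <<'E'
from h import *
for n in ['scene','top','wrist']:
    snap(n,n+'0.png'); 
s=env.observe(); print(s)
for n in ['scene','top','wrist']:
    print(n,imaging.get_calibration(n))
E
```

```text
pics
{'time_s': 0.15, 'q': array([ 6.17464341e+01,  2.18324210e+01,  7.43680213e+01,  1.87481607e-04,
        8.38599591e+01, -1.23331500e+01]), 'qvel': array([ 0.0457788 ,  0.00188892, -0.13281253,  0.08399056, -0.09154745,
        0.01361865]), 'joint_efforts': array([ 2.00486611e-03, -4.48622739e+01, -2.31346893e+01, -1.24404864e-04,
        3.74525305e-03,  2.08531304e-05]), 'position': array([0.15073609, 0.52871138, 0.21239062]), 'tool_rot': array([[-9.61643476e-01,  2.74301973e-01, -5.01898363e-04],
       [ 2.74302337e-01,  9.61643057e-01, -9.27066082e-04],
       [ 2.28351020e-04, -1.02917894e-03, -9.99999444e-01]]), 'ft_force': array([ 0.42671095,  0.69345349, -0.09436273]), 'wrist_torque': array([-0.01553616, -0.02001309,  0.00662954]), 'grip_width': 0.08526062042631685}
scene {'camera_matrix': array([[451.2413459 ,   0.        , 285.39256837],
       [  0.        , 451.2413459 , 215.56557702],
       [  0.        ,   0.        ,   1.        ]]), 'k1': 0.012332473757274988, 'world_from_camera': array([[-0.52210641,  0.67549019, -0.52068983,  1.03124454],
       [ 0.85282811
[... 507 characters left out ...]
359645e-03,  1.80049028e-02,
        -6.52006819e-02],
       [-1.81110598e-02, -8.53229531e-02, -9.96188729e-01,
         1.30538914e+00],
       [ 0.00000000e+00,  0.00000000e+00,  0.00000000e+00,
         1.00000000e+00]])}
wrist {'camera_matrix': array([[336.01715414,   0.        , 271.27385775],
       [  0.        , 336.01715414, 203.43553341],
       [  0.        ,   0.        ,   1.        ]]), 'k1': -0.04486702085991047, 'world_from_camera': array([[ 0.2733008 ,  0.92720095,  0.25613488,  0.08513164],
       [ 0.96192701, -0.26294687, -0.07453431,  0.54796943],
       [-0.00175842,  0.26675334, -0.96376323,  0.37243104],
       [ 0.        ,  0.        ,  0.        ,  1.        ]])}
```

View pics/scene0.png

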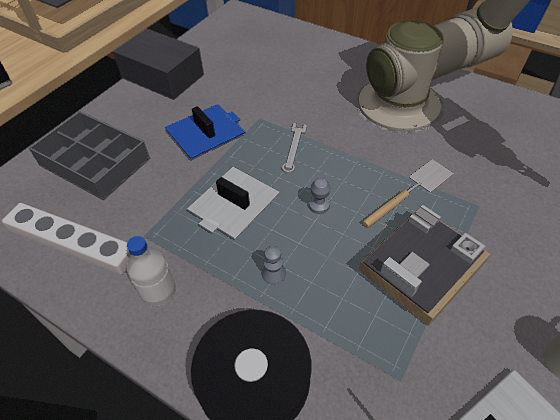

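View pics/top0.png

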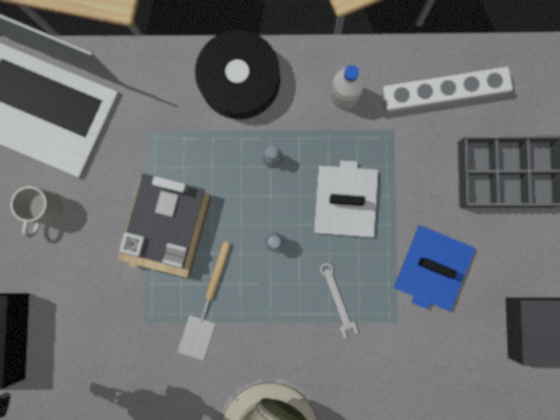

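View pics/wrist0.png

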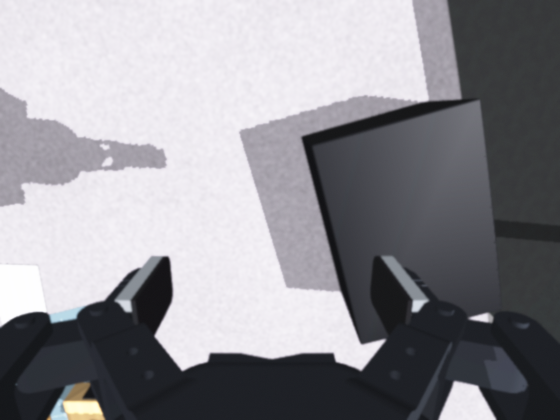

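Run:
```python
from h import *
names=['plate_grip','plate_foot','plate_tongue','printer','seat_flat','seat_cone','seat_groove','keeper','tongue_home','print_a_mid','print_b_mid']
for n in ['top','scene']:
    im,d=snap(n,n+'1.png')
    for t in names:
        r=imaging.pinpoint(n,t)
        for q in r[:3]:
            p=q['pixel']; i,j=int(round(p[1])),int(round(p[0]))
            dd=d[max(i-1,0):i+2,max(j-1,0):j+2]; dd=dd[dd>0]
            D=np.median(dd) if dd.size else 0
            print(n,t,np.round(p,1),round(q['score'],2),np.round(at_depth(n,p,D),4))
```

```text
top plate_grip [436.8 267.2] 0.8 [ 0.3774 -0.3778  0.0659]
top plate_grip [345.4 198.4] 0.59 [ 0.5332 -0.175   0.065 ]
top plate_foot [347.5 178.5] 0.98 [ 0.5853 -0.1843  0.0209]
top plate_foot [426.5 287. ] 0.76 [ 0.3309 -0.3647  0.0192]
top plate_tongue [417.6 307.9] 0.98 [ 0.2813 -0.3471  0.0009]
top plate_tongue [347.  157.5] 0.59 [ 0.6396 -0.1856 -0.0009]
top seat_cone [136.3 243.8] 0.61 [0.4301 0.2975 0.0767]
top seat_groove [174.2 253.8] 0.89 [0.4076 0.2138 0.067 ]
top tongue_home [345.7 201.4] 0.63 [ 0.5262 -0.1756  0.0659]
top print_a_mid [277.1 239.2] 0.76 [ 0.4399 -0.02    0.0819]
top print_b_mid [272.1 156.6] 0.72 [ 0.6277 -0.0083  0.0787]
scene plate_grip [233.  187.8] 0.85 [ 0.5387 -0.1751  0.0667]
scene plate_grip [200.8 118.8] 0.84 [ 0.3924 -0.3783  0.0655]
scene plate_grip [396.2 286.3] 0.63 [0.5775 0.2226 0.0614]
scene plate_foot [217.6 220.6] 0.91 [ 0.6036 -0.1755  0.0217]
scene plate_foot [224.5 124.9] 0.6 [ 0.3413 -0.3491  0.0211]
scene plate_tongue [203.9 226.9] 0.72 [ 0.6315 -0.1919  0.0194]
scene plate_tongue [235.7 114.4] 0.67 [ 0.2736 -0.3636  0.0018]
scene plate_tongue [319.1 195.1] 0.28 [ 0.458  -0.0059  0.0634]
scene seat_cone [462.2 254.5] 0.6 [0.4546 0.3037 0.0717]
scene keeper [400.7 284.8] 0.56 [0.5776 0.2291 0.0731]
scene tongue_home [230.4 189.8] 0.67 [ 0.5446 -0.1782  0.064 ]
scene print_b_mid [272.2 260.8] 0.87 [6.55e-01 3.00e-04 7.22e-02]
```

Run:
```python
import cv2,numpy as np
im=cv2.imread('pics/top0.png')
a=im[160:290,100:230]; b=im[140:260,290:400]
cv2.imwrite('pics/tc.png',np.hstack([cv2.resize(a,(400,400),interpolation=cv2.INTER_CUBIC),cv2.resize(b,(367,400),interpolation=cv2.INTER_CUBIC)]))
im=cv2.imread('pics/scene0.png')
cv2.imwrite('pics/sc.png',cv2.resize(im[190:330,340:500],(800,600)[0:2] if 0 else (680,595),interpolation=cv2.INTER_CUBIC))
```

```text
(no output)
```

View pics/tc.png

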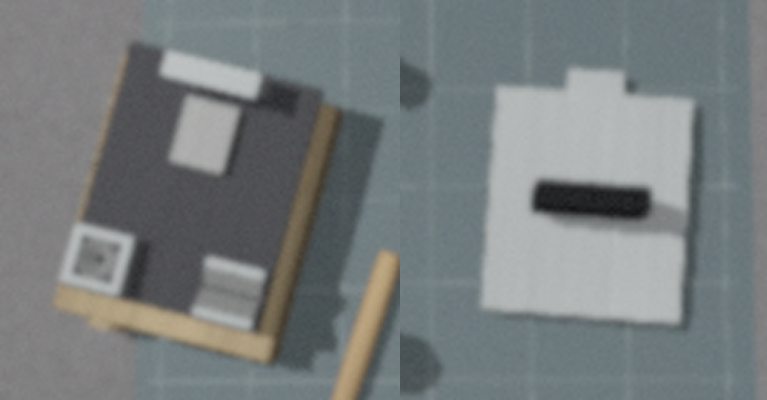

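View pics/sc.png

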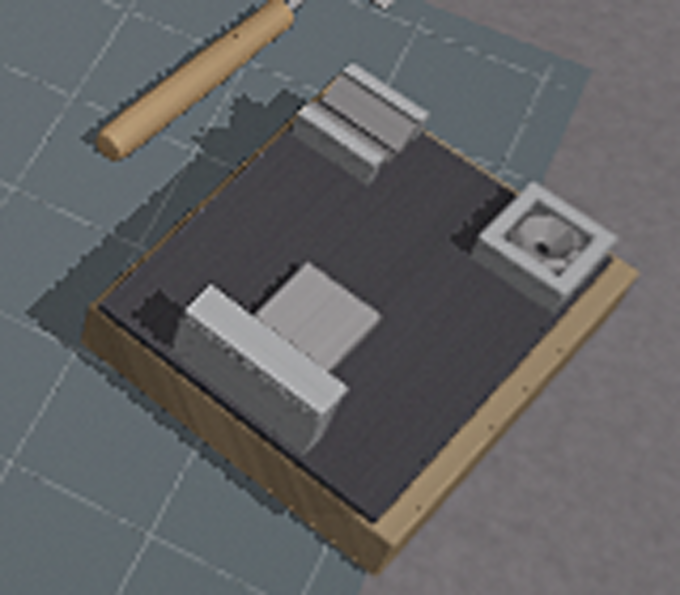

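```bash
cat >> h.py <<'E'
def cloud(n,d,cal=None):
    c=cal or imaging.get_calibration(n); K=np.array(c['camera_matrix']);T=np.array(c['world_from_camera'])
    jj,ii=np.meshgrid(np.arange(d.shape[1]),np.arange(d.shape[0]))
    pts=np.stack([jj,ii],-1).reshape(-1,1,2).astype(float)
    u=cv2.undistortPoints(pts,K,np.array([c['k1'],0,0,0.])).reshape(d.shape+(2,))
    P=np.dstack([u[...,0]*d,u[...,1]*d,d])@T[:3,:3].T+T[:3,3]
    P[d<=0]=np.nan
    return P
E
python3 - <<'E'
from h import *
for n in ['top','scene']:
    d=np.load(f'pics/{n}_d.npy'); P=cloud(n,d); im=cv2.imread(f'pics/{n}0.png')
    z=P[...,2]
    m=np.isfinite(z)&(np.hypot(P[...,0]-.5,P[...,1]-.26)<.15)
    h,e=np.histogram(z[m],np.arange(-.01,.15,.002)); print(n,[(round(a*1000),b) for a,b in zip(e,h) if b>8])
    m=np.isfinite(z)&(np.hypot(P[...,0]-.53,P[...,1]+.18)<.1)
    h,e=np.histogram(z[m],np.arange(-.01,.15,.002)); print(n,[(round(a*1000),b) for a,b in zip(e,h) if b>8])
    v=np.clip((z+.01)/.13*255,0,255); v[~np.isfinite(v)]=0
    a=(slice(160,290),slice(100,230)) if n=='top' else (slice(190,330),slice(340,500))
    c=cv2.applyColorMap(v[a].astype(np.uint8),cv2.COLORMAP_JET); cv2.imwrite(f'pics/z{n}.png',cv2.resize(c,None,fx=4,fy=4,interpolation=cv2.INTER_NEAREST))
E
```

```text
top [(-8, np.int64(15)), (-6, np.int64(113)), (-4, np.int64(538)), (-2, np.int64(1223)), (0, np.int64(1594)), (2, np.int64(1244)), (4, np.int64(537)), (6, np.int64(149)), (8, np.int64(25)), (10, np.int64(9)), (12, np.int64(13)), (14, np.int64(13)), (16, np.int64(14)), (18, np.int64(13)), (20, np.int64(11)), (22, np.int64(14)), (24, np.int64(9)), (26, np.int64(11)), (28, np.int64(12)), (30, np.int64(24)), (32, np.int64(22)), (34, np.int64(48)), (36, np.int64(138)), (38, np.int64(296)), (40, np.int64(353)), (42, np.int64(216)), (44, np.int64(81)), (46, np.int64(11)), (54, np.int64(12)), (56, np.int64(114)), (58, np.int64(500)), (60, np.int64(1033)), (62, np.int64(1261)), (64, np.int64(732)), (66, np.int64(313)), (68, np.int64(184)), (70, np.int64(192)), (72, np.int64(131)), (74, np.int64(151)), (76, np.int64(205)), (78, np.int64(158)), (80, np.int64(80)), (82, np.int64(22)), (94, np.int64(46)), (96, np.int64(83)), (98, np.int64(68)), (100, np.int64(65))]
top [(-6, np.int64(34)), (-4, np.int64(145)), (-2, np.int64(371)), (0, np.int64(399)), (2, np.int64(301)), (4, np.int64(139)), (6, np
[... 1262 characters left out ...]
1)), (100, np.int64(18))]
scene [(-4, np.int64(20)), (-2, np.int64(218)), (0, np.int64(565)), (2, np.int64(266)), (4, np.int64(25)), (14, np.int64(18)), (16, np.int64(148)), (18, np.int64(1007)), (20, np.int64(1341)), (22, np.int64(341)), (24, np.int64(29)), (26, np.int64(13)), (28, np.int64(16)), (30, np.int64(21)), (32, np.int64(17)), (34, np.int64(19)), (36, np.int64(18)), (38, np.int64(15)), (40, np.int64(16)), (42, np.int64(21)), (44, np.int64(17)), (46, np.int64(17)), (48, np.int64(18)), (50, np.int64(16)), (52, np.int64(21)), (54, np.int64(21)), (56, np.int64(14)), (58, np.int64(16)), (60, np.int64(21)), (62, np.int64(38)), (64, np.int64(100)), (66, np.int64(107)), (68, np.int64(24))]
```

View pics/zscene.png

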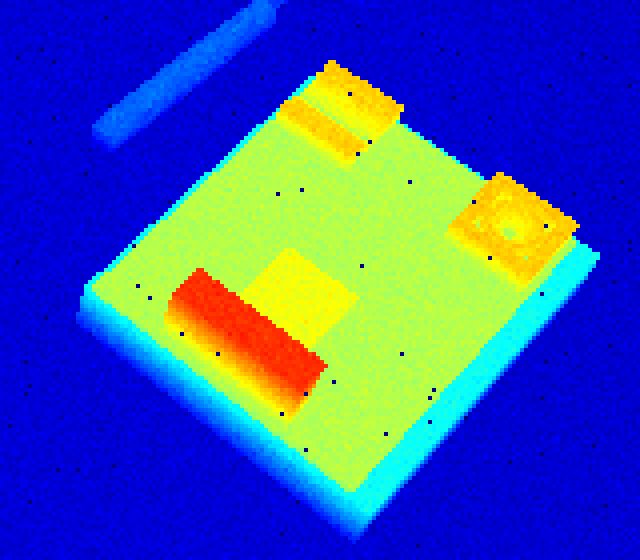

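```bash
cat > fit.py <<'E'
from h import *
def clus(P,lo,hi,c,r):
    z=P[...,2]; m=(z>lo)&(z<hi)&(np.hypot(P[...,0]-c[0],P[...,1]-c[1])<r)
    m=m.astype(np.uint8); k,l,s,_=cv2.connectedComponentsWithStats(m,connectivity=8)
    j=1+np.argmax(s[1:,4]); return P[l==j][:,:2]
def rect(p):
    (cx,cy),(w,h),a=cv2.minAreaRect((p*1000).astype(np.float32)); return np.array([cx,cy])/1000,(w,h),a
E
python3 - <<'E'
from fit import *
for n in ['top','scene']:
    P=cloud(n,np.load(f'pics/{n}_d.npy'))
    print(n)
    for nm,lo,hi,c,r in [('keeper',.088,.12,(.57,.23),.08),('cone',.0725,.085,(.44,.30),.05),('groove',.0725,.085,(.41,.21),.04),('pad',.066,.0725,(.54,.25),.035),('bar',.055,.08,(.53,-.18),.07),('plate',.012,.08,(.53,-.18),.15),('blue',.012,.08,(.38,-.38),.15),('pa',.03,.12,(.44,-.02),.05),('pb',.03,.12,(.63,-.01),.05)]:
        try:
            p=clus(P,lo,hi,c,r); R=rect(p); print(nm,len(p),np.round(R[0],4),np.round(R[1],1),round(R[2],1),'mean',p.mean(0).round(4))
        except Exception as e: print(nm,e)
E
```

```text
top
keeper 283 [0.5643 0.2222] [72.8 19.4] 75.5 mean [0.5639 0.2216]
cone 357 [0.4311 0.3086] [47.7 44.4] 75.7 mean [0.431  0.3082]
groove 141 [0.4182 0.2086] [45.2 19.2] 76.1 mean [0.4194 0.2072]
pad 202 [0.5273 0.2361] [35.1 49.9] 71.3 mean [0.5282 0.237 ]
bar 319 [ 0.5335 -0.1798] [79.8 20.6] 85.4 mean [ 0.533  -0.1794]
plate 4105 [ 0.5417 -0.1805] [140.2 176.6] 85.6 mean [ 0.5349 -0.1797]
blue 4351 [ 0.3692 -0.3799] [141.7 178.1] 67.2 mean [ 0.3739 -0.3808]
pa 279 [ 0.4363 -0.0125] [40.9 41. ] 0.0 mean [ 0.4355 -0.0135]
pb 227 [ 0.6389 -0.0078] [33.2 37. ] 46.5 mean [ 0.6358 -0.0074]
scene
keeper 480 [0.5667 0.2216] [71.8 21.6] 75.3 mean [0.5688 0.2222]
cone 437 [0.4338 0.3064] [44.1 47.1] 76.0 mean [0.4345 0.3067]
groove 157 [0.3951 0.2133] [44.3 20.3] 76.7 mean [0.3949 0.2149]
pad 261 [0.5222 0.2361] [34.5 39.4] 77.8 mean [0.5248 0.2378]
bar 330 [ 0.537  -0.1796] [80.4 21.4] 85.6 mean [ 0.539  -0.1783]
plate 3567 [ 0.5439 -0.1815] [142.8 177.9] 85.2 mean [ 0.5469 -0.1755]
blue 2441 [ 0.3732 -0.3813] [144.4 176.3] 67.2 mean [ 0.3856 -0.3779]
pa 338 [ 0.4426 -0.0129] [35.7 40.8] 5.3 mean [ 0.4468 -0.0102]
pb 402 [ 0.6439 -0.0067] [34.3 36.6] 10.1 mean [ 0.6478 -0.0033]
```

```bash
cat > mv.py <<'E'
import sys
from h import *
from scipy.spatial.transform import Rotation as Ro
def Rtool(yaw,pitch):
    a=np.radians(yaw); y=np.array([np.cos(a),np.sin(a),0]); z=np.array([0,0,-1.]); x=np.cross(y,z)
    return np.column_stack([x,y,z])@Ro.from_euler('x',pitch,degrees=True).as_matrix()
def go(p,yaw,pitch=0):
    s=env.observe(); R=s['tool_rot']; 
    sh=R.T@(np.array(p)-s['position'])/.3
    rv=Ro.from_matrix(R.T@Rtool(yaw,pitch)).as_rotvec(degrees=True)/45
    print('t',s['time_s'],'pos',s['position'].round(4),'f',np.round(s['ft_force'],1),'w',round(s['grip_width'],4)); print('shift',sh.round(4),'turn',rv.round(4))
E
python3 -c "
from mv import *
go((.52,-.18,.21),-4.5)"
```

```text
t 1.35 pos [0.1508 0.5289 0.2128] f [0.2 0.3 0.7] w 0.0857
shift [-1.8314 -1.9349  0.0094] turn [ 0.     -0.      1.7463]
```

Call:
{"method": "step_arm", "body": {
  "steps": [1,-0.92,-0.96,0,0,0,0.87,1,-0.92,-0.96,0,0,0,0.87,1,-0.92,-0.96,0,0,0,0.87,1,-0.92,-0.96,0,0,0,0.87,1,-0.92,-0.96,0,0,0,0.87,1,-0.92,-0.96,0,0,0,0.87,1,-0.92,-0.96,0,0,0,0.87,1,-0.92,-0.96,0,0,0,0.87,1,-0.92,-0.96,0,0,0,0.87,1,-0.92,-0.96,0,0,0,0.87]
}}

```text
time_s: 2.35
position: [0.3376, 0.1755, 0.2129]
tool_rot: [[-0.57, 0.822, 0.0], [0.822, 0.57, 0.0], [0.0, 0.0, -1.0]]
ft_force: [-0.6, 0.4, -0.3]
grip_width: 0.0854
```

```bash
python3 -c "
from mv import *
go((.535,-.18,.21),-4.5)"
```

```text
t 2.35 pos [0.3376 0.1755 0.2129] f [-0.6  0.4 -0.3] w 0.0854
shift [-1.3487 -0.1349  0.0093] turn [ 1.000e-04 -3.000e-04  8.722e-01]
```

Call:
{"method": "step_arm", "body": {
  "steps": [1,-1,-0.1,0,0,0,0.65,1,-1,-0.1,0,0,0,0.65,1,-1,-0.1,0,0,0,0.65,1,-1,-0.1,0,0,0,0.65,1,-1,-0.1,0,0,0,0.65,1,-1,-0.1,0,0,0,0.65,1,-1,-0.1,0,0,0,0.65]
}}

```text
time_s: 3.05
position: [0.4868, -0.0893, 0.2121]
tool_rot: [[-0.098, 0.995, 0.0], [0.995, 0.098, -0.001], [-0.001, 0.0, -1.0]]
ft_force: [-0.2, 0.4, 0.4]
grip_width: 0.0854
```

Run:
```python
from mv import *
im,d=snap('wrist','w1.png')
go((.535,-.18,.15),-4.5)
```

```text
t 3.1 pos [ 0.4856 -0.0872  0.2121] f [ 1.   0.6 -0.4] w 0.0855
shift [-0.3242  0.1335  0.2069] turn [-0.0009 -0.0006  0.2259]
```

View pics/w1.png

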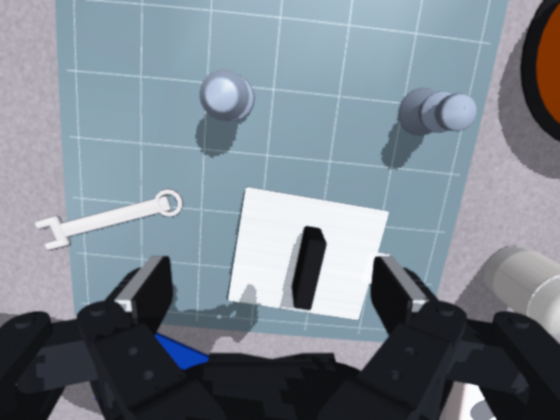

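The wrist view shows the plate with its bar at about (310,268) and the prints at (228,97) and (435,110).

Run:
```python
from fit import *
cal=imaging.get_calibration('wrist')
P=cloud('wrist',np.load('pics/wrist_d.npy'),cal)
for nm,lo,hi,c,r in [('bar',.055,.08,(.53,-.18),.07),('plate',.012,.08,(.53,-.18),.15),('pa',.03,.12,(.44,-.02),.05),('pb',.03,.12,(.63,-.01),.05)]:
    p=clus(P,lo,hi,c,r); R=rect(p); print(nm,len(p),np.round(R[0],4),np.round(R[1],1),round(R[2],1),'mean',p.mean(0).round(4))
m=(np.hypot(P[...,0]-.535,P[...,1]+.18)<.04)
z=P[...,2][m]; print(np.median(z[(z>.05)]),np.median(z[(z<.05)]))
```

```text
bar 1483 [ 0.5333 -0.1762] [78.7 20.4] 85.8 mean [ 0.5325 -0.1735]
plate 15658 [ 0.5401 -0.178 ] [140.9 174.3] 85.7 mean [ 0.5311 -0.1704]
pa 1939 [ 0.4349 -0.0103] [42.9 41.3] 5.5 mean [ 0.4366 -0.0105]
pb 1877 [ 0.6365 -0.0038] [34.2 38.1] 7.1 mean [ 0.6326 -0.004 ]
0.06434081638781164 0.01871378035484833
```

Call:
{"method": "step_arm", "body": {
  "steps": [1,-0.318,0.13,0.29,0,0,0.23,1,-0.318,0.13,0.29,0,0,0.23,1,-0.318,0.13,0.29,0,0,0.23,1,-0.318,0.13,0.29,0,0,0.23,1,-0.318,0.13,0.29,0,0,0.23]
}}

```text
time_s: 3.6
position: [0.5328, -0.1758, 0.1258]
tool_rot: [[0.079, 0.997, -0.001], [0.997, -0.079, 0.001], [0.001, -0.001, -1.0]]
ft_force: [-1.2, -0.2, 0.0]
grip_width: 0.0854
```

Run:
```python
from mv import *
im,d=snap('wrist','w2.png')
go((.534,-.1785,.046),-4.4)
from fit import *
P=cloud('wrist',d)
p=clus(P,.055,.08,(.53,-.18),.07); print(rect(p))
```

```text
t 3.65 pos [ 0.5328 -0.1758  0.1266] f [-0.2  0.5  0.2] w 0.0855
shift [-0.0088  0.0044  0.2687] turn [ 0.0005 -0.0002 -0.0029]
(array([ 0.53471521, -0.17946895]), (79.79767608642578, 20.039592742919922), 85.78450775146484)
```

View pics/w2.png

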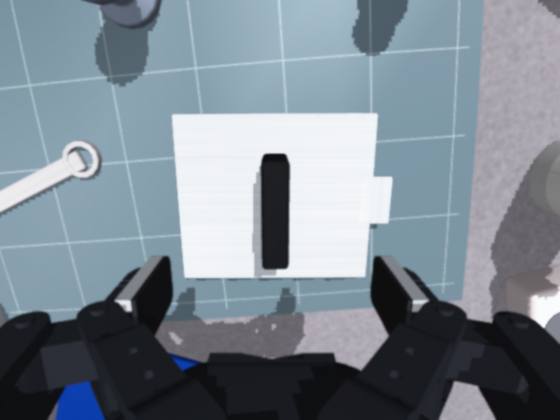

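The bar, centred at (275,210), lies between the fingers; the tongue is to the right at (378,200).

Call:
{"method": "step_arm", "body": {
  "steps": [1,-0.012,0.006,0.14,0,0,0,1,-0.012,0.006,0.22,0,0,0,1,-0.012,0.006,0.268,0,0,0,1,-0.012,0.006,0.268,0,0,0,0,-0.012,0.006,0.268,0,0,0,0,-0.012,0.006,0.268,0,0,0,0,-0.012,0.006,0.268,0,0,0,0,-0.012,0.006,0.268,0,0,0,0,-0.012,0.006,0.268,0,0,0,0,-0.012,0.006,0.268,0,0,0],
  "grip_force": 70
}}

```text
time_s: 4.65
position: [0.5343, -0.1818, 0.0462]
tool_rot: [[0.081, 0.997, 0.001], [0.997, -0.081, -0.001], [-0.0, 0.001, -1.0]]
ft_force: [-1.7, 0.2, 7.1]
grip_width: 0.015
```

Run:
```python
from mv import *
go((.534,-.1785,.046),-4.4)
```

```text
t 4.65 pos [ 0.5343 -0.1818  0.0462] f [-1.7  0.2  7.1] w 0.015
shift [ 0.011  -0.002   0.0007] turn [ 0.0009  0.0006 -0.006 ]
```

Run:
```python
from mv import *
im,d=snap('wrist','w3.png');im,d=snap('scene','s3.png')
cv2.imwrite('pics/s3c.png',cv2.resize(im[120:280,140:360],(770,560),interpolation=cv2.INTER_CUBIC))
go((.534,-.1785,.046),-4.4)
```

```text
t 4.75 pos [ 0.5343 -0.1818  0.0462] f [-1.6  1.4  6.5] w 0.0149
shift [ 0.0109 -0.002   0.0007] turn [ 0.0009  0.0005 -0.006 ]
```

View pics/s3c.png

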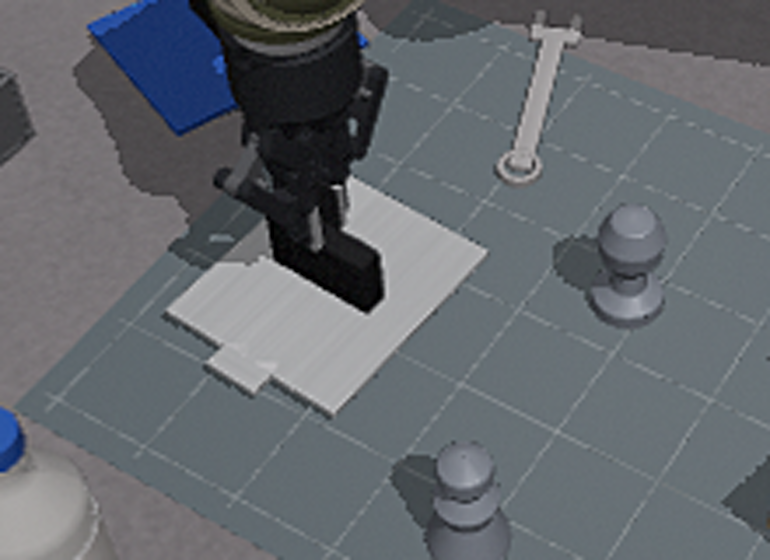

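View pics/w3.png

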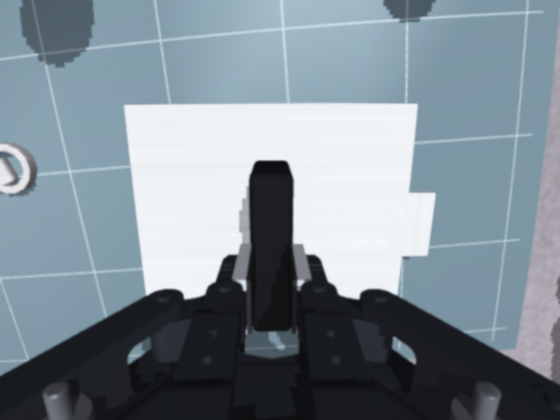

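Call:
{"method": "step_arm", "body": {
  "steps": [0,0,0,-0.05,0,0,0,0,0,0,-0.13,0,0,0,0,0,0,-0.25,0,0,0,0,0,0,-0.37,0,0,0,0,0,0,-0.49,0,0,0,0,0,0,-0.57,0,0,0,0,0,0,-0.57,0,0,0]
}}

```text
time_s: 5.45
position: [0.535, -0.1821, 0.2189]
tool_rot: [[0.081, 0.997, 0.004], [0.997, -0.081, -0.003], [-0.002, 0.005, -1.0]]
ft_force: [-0.1, -0.8, -6.1]
grip_width: 0.0141
```

Run:
```python
from fit import *; from mv import *
im,d=snap('wrist','w4.png')
cal=imaging.get_calibration('wrist'); s=env.observe()
P=cloud('wrist',d,cal); Q=(P-s['position'])@s['tool_rot']   # tool coords
pl=(np.abs(Q[...,2]-.0235)<.014)&(np.abs(Q[...,0])<.12)&(np.abs(Q[...,1])<.13)
v=im.min(axis=2)>200
m=pl&v; q=Q[m]; print('plate z',np.median(q[:,2]),'x',np.percentile(q[:,0],[.2,99.8]),'y',np.percentile(q[:,1],[.2,99.8]))
A=np.c_[q[:,:2],np.ones(len(q))]; print('plane',np.linalg.lstsq(A,q[:,2],rcond=None)[0])
m=(Q[...,2]<-.005)&(Q[...,2]>-.04)&(im.max(axis=2)<60)&(np.abs(Q[...,1])<.0125)&(np.abs(Q[...,0])<.06)
q=Q[m]; print('bar z',np.median(q[:,2]),'x',np.percentile(q[:,0],[.5,99.5]),'y',np.percentile(q[:,1],[1,99]))
T=np.array(cal['world_from_camera']);print('cam in tool',(T[:3,3]-s['position'])@s['tool_rot'])
go((.411,.23,.22),-14.5)
```

```text
plate z 0.02799572958152069 x [-0.04333781  0.071493  ] y [-0.07992527  0.09397987]
plane [0.00864773 0.00444616 0.02777509]
bar z -0.018151502057282193 x [-0.03580128  0.04199078] y [-0.0094691   0.00824092]
cam in tool [ 0.06846598 -0.0002684  -0.16005885]
t 5.5 pos [ 0.5341 -0.1817  0.2163] f [ 0.7  0.4 -7.9] w 0.0145
shift [ 1.3342 -0.5208 -0.0131] turn [0.0007 0.0003 0.2184]
```

View pics/w4.png

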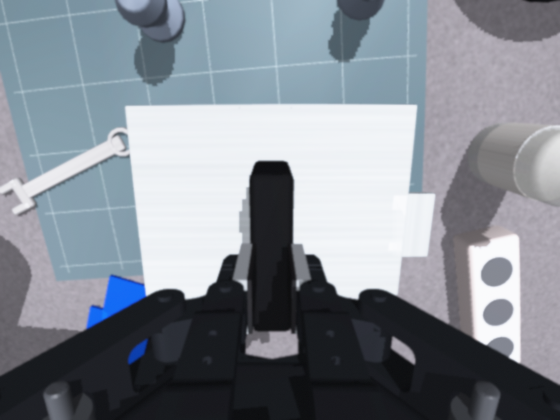

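```bash
cat >> mv.py <<'E'
HOME=np.array([.472,.2458]); PYAW=-14.4; OFF=np.array([.002,-.0005,.003])
def grip(gx,gy,gz,pitch,yaw=None):
    yaw=PYAW if yaw is None else yaw
    a=np.radians(PYAW); u=np.array([np.cos(a),np.sin(a)]); v=np.array([-u[1],u[0]])
    p=np.r_[HOME+gx*u+gy*v,gz]; R=Rtool(yaw,pitch)
    go(p-R@OFF,yaw,pitch)
def where():
    s=env.observe(); R=s['tool_rot']; a=np.radians(PYAW); u=np.array([np.cos(a),np.sin(a)]); v=np.array([-u[1],u[0]])
    g=s['position']+R@OFF; Pm=np.column_stack([R[:,1],R[:,0],-R[:,2]])
    f=lambda l:(lambda w:np.round([1000*(w[:2]-HOME)@u,1000*(w[:2]-HOME)@v,1000*w[2]],1))(g+Pm@(np.array(l)/1000))
    print('grip',f((0,0,0)),'foot',f((55,0,-33)),'tongue',f((96,0,-26)),'cone ft',f((-55,50,-33)),'groove ft',f((-55,-50,-33)))
    print('pitch',np.degrees(np.arcsin(-R[2,1])).round(2),'roll',np.degrees(R[2,0]).round(2),'yaw-py',round(np.degrees(np.arctan2(R[1,1],R[0,1]))-PYAW,2),'f',s['ft_force'].round(1),'tq',s['wrist_torque'].round(2),'t',s['time_s'])
E
python3 -c "
from mv import *
grip(-.06,0,.2165,0); where()"
```

```text
t 5.5 pos [ 0.5341 -0.1817  0.2163] f [ 0.7  0.4 -7.9] w 0.0145
shift [ 1.4302 -0.519  -0.0114] turn [0.0007 0.0003 0.2162]
grip [ 165.6 -396.7  213.3] foot [ 219.9 -387.4  180.3] tongue [ 260.3 -380.5  187.3] cone ft [ 103.  -356.7  180.2] groove ft [ 119.9 -455.3  180.3]
pitch -0.03 roll -0.02 yaw-py 9.73 f [ 0.7  0.4 -7.9] tq [-0.01  0.04  0.04] t 5.5
```

Call:
{"method": "step_arm", "body": {
  "steps": [0,0.05,-0.02,-0.01,0,0,0,0,0.15,-0.05,-0.01,0,0,0.02,0,0.28,-0.1,-0.01,0,0,0.04,0,0.4,-0.145,-0.01,0,0,0.06,0,0.52,-0.19,-0.01,0,0,0.08,0,0.64,-0.23,-0.01,0,0,0.1,0,0.76,-0.275,-0.01,0,0,0.12,0,0.88,-0.32,-0.01,0,0,0.14,0,0.96,-0.35,-0.01,0,0,0.16,0,1,-0.36,-0.01,0,0,0.16]
}}

```text
time_s: 6.5
position: [0.4486, 0.1284, 0.2177]
tool_rot: [[0.203, 0.979, -0.004], [0.979, -0.203, 0.001], [-0.0, -0.004, -1.0]]
ft_force: [0.9, -1.0, -5.4]
grip_width: 0.0139
```

```bash
python3 -c "
from mv import *
grip(-.06,0,.2165,0); where()"
```

```text
t 6.5 pos [0.4486 0.1284 0.2177] f [ 0.9 -1.  -5.4] w 0.0139
shift [ 0.4015 -0.2016 -0.0051] turn [-0.0054  0.0005  0.0592]
grip [   5.9 -117.5  214.8] foot [  60.7 -115.   181.5] tongue [ 101.7 -113.1  188.3] cone ft [-51.5 -70.2 182. ] groove ft [ -46.8 -170.1  182. ]
pitch 0.24 roll -0.02 yaw-py 2.66 f [ 0.9 -1.  -5.4] tq [-0.05  0.   -0.01] t 6.5
```

Call:
{"method": "step_arm", "body": {
  "steps": [0,0.08,-0.04,0,0,0,0.02,0,0.18,-0.09,0,0,0,0.04,0,0.29,-0.15,0,0.05,0,0.06,0,0.36,-0.18,0,0.1,0,0.06,0,0.4,-0.2,0,0.15,0,0.06,0,0.4,-0.2,0,0.2,0,0.06,0,0.4,-0.2,0,0.22,0,0.06,0,0.4,-0.2,0,0.22,0,0.06]
}}

```text
time_s: 7.3
position: [0.4171, 0.2554, 0.2184]
tool_rot: [[0.252, 0.953, -0.169], [0.968, -0.249, 0.039], [-0.005, -0.173, -0.985]]
ft_force: [0.1, 0.7, -6.4]
grip_width: 0.0141
```

Run:
```python
from mv import *; from fit import *
for n in ['wrist','top','scene']:
    im,d=snap(n,n+'5.png')
    P=cloud(n,d); np.save(f'pics/P_{n}5.npy',P)
    for nm,lo,hi,c,r in [('keeper',.088,.105,(.565,.222),.05),('cone',.0725,.085,(.43,.307),.05)]:
        try: p=clus(P,lo,hi,c,r);R=rect(p); print(n,nm,len(p),np.round(R[0],4),np.round(R[1],1),round(R[2],1))
        except Exception as e: print(n,nm,e)
where(); grip(-.03,0,.14,10)
```

```text
wrist keeper 2387 [0.5648 0.2239] [72.1 20.4] 75.4
wrist cone 296 [0.4361 0.3284] [ 4.2 43. ] 75.3
top keeper 279 [0.5642 0.2228] [73.4 19.3] 75.7
top cone attempt to get argmax of an empty sequence
scene keeper 479 [0.5664 0.222 ] [71.3 21.6] 76.0
scene cone 362 [0.4337 0.3067] [44.1 46.6] 76.9
grip [-56.9  -2.3 216.3] foot [ -8.4  -2.6 174.4] tongue [ 33.2  -2.7 174.2] cone ft [-116.6   47.8  193.1] groove ft [-116.9  -52.2  193.5]
pitch 9.88 roll -0.25 yaw-py -0.22 f [-0.2 -0.8 -6.8] tq [-0.05 -0.25 -0.03] t 7.45
t 7.45 pos [0.4168 0.2556 0.2192] f [-0.2 -0.8 -6.8] w 0.0142
shift [0.0089 0.1319 0.2353] turn [ 0.0026  0.0047 -0.0049]
```

View pics/wrist5.png

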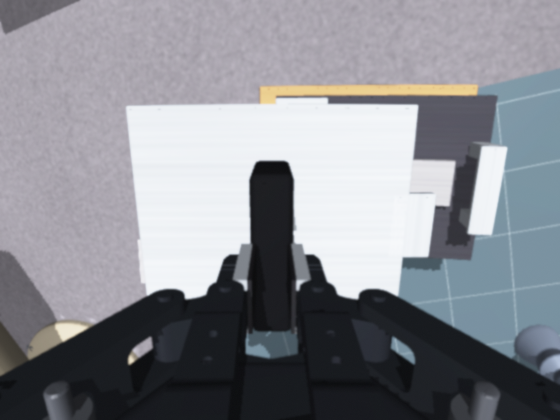

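View pics/scene5.png

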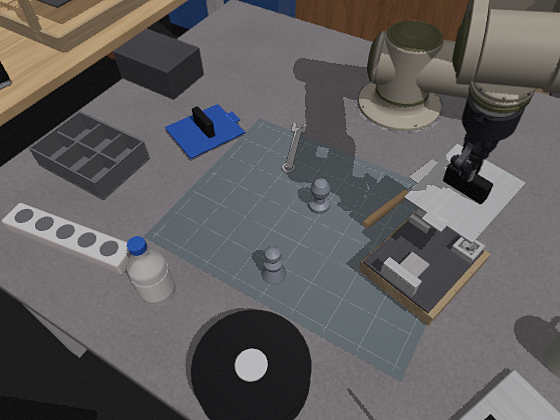

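```bash
sed -i 's/HOME=np.array(.*);/HOME=np.array([.472,.2465]);/; s/HOME=np.array(\[.472,.2465\]); OFF/HOME=np.array([.472,.2465]); PYAW=-14.4; OFF/' mv.py; grep HOME= mv.py; python3 -c "
from mv import *
grip(-.02,0,.128,10)"
```

```text
HOME=np.array([.472,.2465]); PYAW=-14.4; OFF=np.array([.002,-.0005,.003])
t 7.45 pos [0.4168 0.2556 0.2192] f [-0.2 -0.8 -6.8] w 0.0142
shift [0.0114 0.1711 0.2691] turn [ 0.0026  0.0047 -0.0049]
```

Call:
{"method": "step_arm", "body": {
  "steps": [0,0.011,0.05,0.06,0.003,0.005,-0.005,0,0.011,0.1,0.13,0.003,0.005,-0.005,0,0.011,0.14,0.19,0.003,0.005,-0.005,0,0.011,0.17,0.24,0.003,0.005,-0.005,0,0.011,0.17,0.265,0.003,0.005,-0.005,0,0.011,0.17,0.265,0.003,0.005,-0.005]
}}

```text
time_s: 8.05
position: [0.4523, 0.2494, 0.1318]
tool_rot: [[0.248, 0.954, -0.17], [0.969, -0.245, 0.043], [-0.0, -0.176, -0.984]]
ft_force: [-1.0, -0.5, -5.4]
grip_width: 0.0139
```

Run:
```python
from mv import *; from fit import *
s=env.observe()
for n in ['wrist','scene']:
    im,d=snap(n,n+'6.png')
    P=cloud(n,d); np.save(f'pics/P_{n}6.npy',P)
    Q=(P-s['position'])@s['tool_rot']
    if n=='wrist':
        p=clus(P,.092,.104,(.565,.222),.05);R=rect(p); print(n,len(p),np.round(R[0],4),np.round(R[1],1),round(R[2],1))
    else: cv2.imwrite('pics/s6c.png',cv2.resize(im[130:330,330:540],(630,600),interpolation=cv2.INTER_CUBIC))
where(); grip(.0055,0,.125,10)
```

```text
wrist 4556 [0.5656 0.2237] [72.1 20.4] 76.2
grip [-20.2   0.4 130.3] foot [28.2  0.5 88.3] tongue [69.8  0.5 88.1] cone ft [-80.1  50.4 107.4] groove ft [-80.1 -49.6 107.3]
pitch 9.97 roll 0.06 yaw-py 0.06 f [ 0.5 -0.2 -6.4] tq [-0.05 -0.32 -0.05] t 8.15
t 8.15 pos [0.453  0.2497 0.1332] f [ 0.5 -0.2 -6.4] w 0.0142
shift [-0.0015  0.0875  0.0025] turn [ 0.0006 -0.0011  0.0012]
```

View pics/wrist6.png

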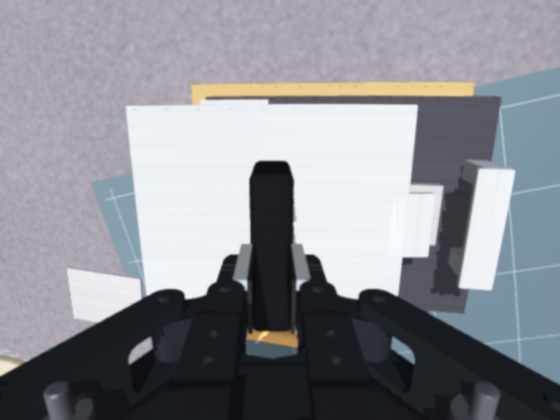

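View pics/s6c.png

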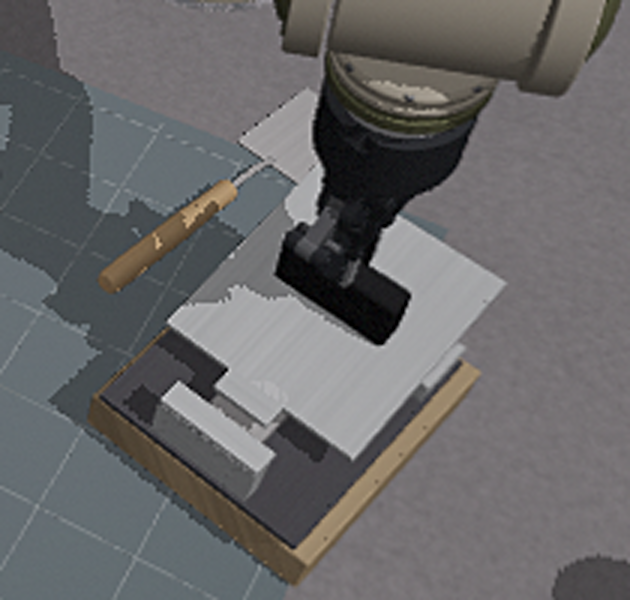

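Run:
```python
from mv import *
P=np.load('pics/P_wrist6.npy'); im=cv2.imread('pics/wrist6.png')
a=np.radians(PYAW); u=np.array([np.cos(a),np.sin(a)]); v=np.array([-u[1],u[0]])
X=(P[...,:2]-HOME)@u*1000; Y=(P[...,:2]-HOME)@v*1000; Z=P[...,2]*1000
for j in (422,428,432):
  print(j,[(i,int(im[i,j].min()),X[i,j].round(1),Y[i,j].round(1),Z[i,j].round(1)) for i in list(range(188,202,2))+list(range(248,264,2))])
m=(Z>92)&(Z<104)&(X>75)&(X<115)&(abs(Y)<60); print('keeper',[np.percentile(q[m],[1,50,99]).round(1) for q in (X,Y,Z)])
m=(abs(X-55)<40)&(abs(Y)<60)&(Z>66)&(Z<74)
print('pad',np.median(Z[m]),np.percentile(Y[m],[2,98]))
m=(X>40)&(X<100)&(abs(Y)<70)&(Z>58)&(Z<65);print('deck',np.median(Z[m]))
```

```text
422 [(188, 226, np.float64(66.5), np.float64(19.0), np.float64(69.1)), (190, 223, np.float64(66.7), np.float64(17.7), np.float64(69.1)), (192, 184, np.float64(62.4), np.float64(20.2), np.float64(85.9)), (194, 220, np.float64(61.5), np.float64(19.9), np.float64(89.6)), (196, 237, np.float64(61.8), np.float64(18.6), np.float64(89.3)), (198, 238, np.float64(61.8), np.float64(17.5), np.float64(89.7)), (200, 239, np.float64(61.9), np.float64(16.3), np.float64(89.7)), (248, 241, np.float64(65.3), np.float64(-13.5), np.float64(90.2)), (250, 241, np.float64(65.7), np.float64(-15.1), np.float64(89.5)), (252, 241, np.float64(65.8), np.float64(-16.3), np.float64(89.9)), (254, 240, np.float64(66.4), np.float64(-18.2), np.float64(88.3)), (256, 208, np.float64(66.1), np.float64(-19.0), np.float64(89.6)), (258, 104, np.float64(73.9), np.float64(-31.7), np.float64(63.3)), (260, 85, np.float64(74.2), np.float64(-33.4), np.float64(63.0)), (262, 86, np.float64(75.1), np.float64(-36.0), np.float64(60.5))]
428 [(188, 227, np.float64(70.2), np.float64(19.1), np.float64(68.9)), (190, 224, np.float64(70.1),
[... 1363 characters left out ...]
0)), (248, 89, np.float64(80.2), np.float64(-24.7), np.float64(61.3)), (250, 88, np.float64(80.3), np.float64(-26.1), np.float64(61.4)), (252, 86, np.float64(80.5), np.float64(-27.6), np.float64(61.4)), (254, 87, np.float64(81.1), np.float64(-29.5), np.float64(60.3)), (256, 88, np.float64(80.9), np.float64(-30.5), np.float64(61.6)), (258, 88, np.float64(81.3), np.float64(-32.3), np.float64(60.8)), (260, 85, np.float64(81.1), np.float64(-33.3), np.float64(62.0)), (262, 85, np.float64(81.3), np.float64(-34.8), np.float64(62.1))]
keeper [array([ 86.4,  95.6, 105.5]), array([-33.5,   4.6,  36.9]), array([93.8, 97.5, 99.1])]
pad 69.59685732579706 [-32.2738005   35.93175397]
deck 61.62692374960396
```

```bash
sed -i 's/\[.472,.2465\]/[.4722,.2472]/; s/-.0005,.003\]/-.0005,.004]/' mv.py; python3 -c "
from mv import *
where();grip(.005,0,.1255,10)"
```

```text
grip [-20.4  -0.3 129.3] foot [28.  -0.2 87.3] tongue [69.6 -0.2 87.1] cone ft [-80.3  49.7 106.4] groove ft [-80.3 -50.3 106.3]
pitch 9.97 roll 0.06 yaw-py 0.06 f [ 0.5 -0.2 -6.4] tq [-0.05 -0.32 -0.05] t 8.15
t 8.15 pos [0.453  0.2497 0.1332] f [ 0.5 -0.2 -6.4] w 0.0142
shift [ 0.0009  0.0856 -0.0022] turn [ 0.0006 -0.0011  0.0012]
```

Call:
{"method": "step_arm", "body": {
  "steps": [0,0.001,0.01,-0.002,0,0,0,0,0.001,0.025,-0.002,0,0,0,0,0.001,0.04,-0.002,0,0,0,0,0.001,0.055,-0.002,0,0,0,0,0.001,0.07,-0.002,0,0,0,0,0.001,0.08,-0.002,0,0,0,0,0.001,0.085,-0.002,0,0,0,0,0.001,0.085,-0.002,0,0,0]
}}

```text
time_s: 8.95
position: [0.4777, 0.2435, 0.1284]
tool_rot: [[0.248, 0.954, -0.169], [0.969, -0.244, 0.044], [0.0, -0.174, -0.985]]
ft_force: [-0.4, 0.0, -7.1]
grip_width: 0.0142
```

Run:
```python
from mv import *
where();
for n in ['wrist','scene']:
    im,d=snap(n,n+'7.png'); np.save(f'pics/P_{n}7.npy',cloud(n,d))
    where()
cv2.imwrite('pics/s7c.png',cv2.resize(im[130:330,330:540],(630,600),interpolation=cv2.INTER_CUBIC))
grip(.005,0,.1225,10)
```

```text
grip [  5.1  -0.2 124.5] foot [53.5 -0.2 82.4] tongue [95.1 -0.2 82.2] cone ft [-54.9  49.8 101.6] groove ft [-54.8 -50.2 101.6]
pitch 10.04 roll 0.02 yaw-py 0.03 f [-0.4  0.  -7.1] tq [-0.1  -0.27  0.  ] t 8.95
grip [  4.9  -0.2 124.6] foot [53.3 -0.1 82.5] tongue [94.9 -0.1 82.2] cone ft [-55.1  49.8 101.7] groove ft [-55.  -50.2 101.6]
pitch 10.05 roll 0.02 yaw-py 0.03 f [ 0.  -0.4 -6.7] tq [-0.1  -0.31  0.03] t 9.0
grip [  4.8  -0.2 124.6] foot [53.2 -0.1 82.5] tongue [94.8 -0.1 82.3] cone ft [-55.1  49.8 101.7] groove ft [-55.1 -50.2 101.7]
pitch 10.04 roll 0.02 yaw-py 0.04 f [-0.5  1.  -6.4] tq [-0.05 -0.26 -0.04] t 9.05
t 9.05 pos [0.4775 0.2436 0.1285] f [-0.5  1.  -6.4] w 0.0141
shift [0.0006 0.0019 0.0068] turn [-0.001  -0.0004  0.0008]
```

View pics/wrist7.png

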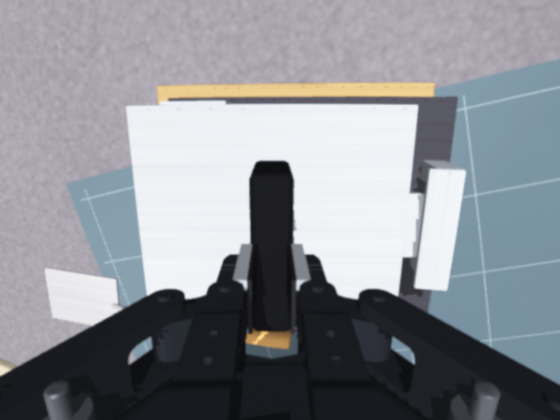

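View pics/s7c.png

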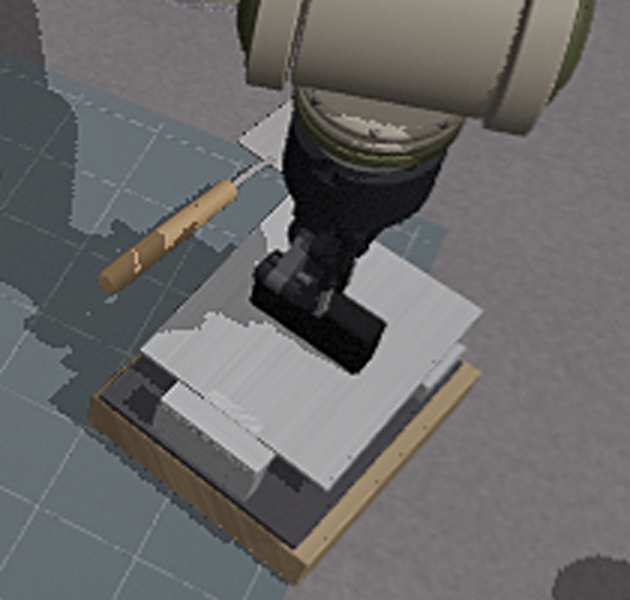

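Call:
{"method": "step_arm", "body": {
  "steps": [0,0,0.0005,0.0025,0,0,0,0,0,0.001,0.005,0,0,0,0,0,0.0012,0.0066,0,0,0,0,0,0.0012,0.0066,0,0,0]
}}

```text
time_s: 9.45
position: [0.4775, 0.2436, 0.1264]
tool_rot: [[0.248, 0.954, -0.169], [0.969, -0.244, 0.044], [0.0, -0.174, -0.985]]
ft_force: [-0.0, -0.5, -6.0]
grip_width: 0.014
```

```bash
python3 -c "
from mv import *
where()"
```

```text
grip [  4.8  -0.2 122.5] foot [53.2 -0.1 80.5] tongue [94.8 -0.1 80.2] cone ft [-55.1  49.8  99.7] groove ft [-55.  -50.2  99.6]
pitch 10.04 roll 0.02 yaw-py 0.04 f [-0.  -0.5 -6. ] tq [-0.08 -0.32 -0.  ] t 9.45
```

Continue downward in half-millimetre rows.

Call:
{"method": "step_arm", "body": {
  "steps": [0,0,0.0003,0.0017,0,0,0,0,0,0.0003,0.0017,0,0,0]
}}

```text
time_s: 9.65
position: [0.4776, 0.2436, 0.1259]
tool_rot: [[0.248, 0.954, -0.169], [0.969, -0.244, 0.044], [0.0, -0.174, -0.985]]
ft_force: [-0.1, 0.5, -6.0]
grip_width: 0.0139
```

Call:
{"method": "step_arm", "body": {
  "steps": [0,0,0.0003,0.0017,0,0,0,0,0,0.0003,0.0017,0,0,0]
}}

```text
time_s: 9.85
position: [0.4776, 0.2436, 0.1254]
tool_rot: [[0.248, 0.954, -0.169], [0.969, -0.244, 0.044], [0.0, -0.174, -0.985]]
ft_force: [-1.9, 0.1, -5.9]
grip_width: 0.0143
```

Call:
{"method": "step_arm", "body": {
  "steps": [0,0,0.0003,0.0017,0,0,0,0,0,0.0003,0.0017,0,0,0]
}}

```text
time_s: 10.05
position: [0.4775, 0.2436, 0.125]
tool_rot: [[0.248, 0.954, -0.169], [0.969, -0.244, 0.044], [0.001, -0.174, -0.985]]
ft_force: [-1.1, 0.4, -4.8]
grip_width: 0.0138
```

Call:
{"method": "step_arm", "body": {
  "steps": [0,0,0.0003,0.0017,0,0,0,0,0,0.0003,0.0017,0,0,0]
}}

```text
time_s: 10.25
position: [0.4774, 0.2437, 0.1247]
tool_rot: [[0.248, 0.954, -0.169], [0.969, -0.244, 0.044], [0.001, -0.175, -0.985]]
ft_force: [-2.3, 0.4, -1.6]
grip_width: 0.0142
```

Call:
{"method": "step_arm", "body": {
  "steps": [0,0,0.0003,0.0017,0,0,0,0,0,0.0003,0.0017,0,0,0]
}}

```text
time_s: 10.45
position: [0.4772, 0.2438, 0.1243]
tool_rot: [[0.248, 0.954, -0.169], [0.969, -0.244, 0.044], [0.001, -0.175, -0.985]]
ft_force: [-5.9, 0.5, 3.5]
grip_width: 0.0144
```

```bash
python3 -c "
from mv import *
where()"
```

```text
grip [  4.5  -0.  120.4] foot [52.9  0.  78.3] tongue [94.5  0.1 78.1] cone ft [-55.4  49.9  97.6] groove ft [-55.3 -50.1  97.5]
pitch 10.06 roll 0.05 yaw-py 0.05 f [-5.9  0.5  3.5] tq [ 0.12  0.77 -0.05] t 10.45
```

```bash
cat >> mv.py <<'E'
def footpose(fx,fy,fz,pitch):
    a=np.radians(PYAW); u=np.array([np.cos(a),np.sin(a)]); v=np.array([-u[1],u[0]])
    R=Rtool(PYAW,pitch); Pm=np.column_stack([R[:,1],R[:,0],-R[:,2]])
    g=np.r_[HOME+fx*u+fy*v,fz]-Pm@np.array([.055,0,-.033])
    return g-R@OFF,R
def rel(base,Rb,p,R):
    return np.r_[Rb.T@(p-base)/.3, Ro.from_matrix(Rb.T@R).as_rotvec(degrees=True)/45]
E
python3 - <<'E'
from mv import *
base=np.array([.4775,.2436,.1238]); Rb=Rtool(PYAW+.04,10.04)
for k,(fx,fz,pi) in enumerate([(.0533,.0805,10),(.0535,.0805,9),(.0537,.0805,8),(.054,.0805,7),(.0543,.0805,6),(.0546,.0805,5),(.0548,.0805,4),(.055,.0805,3),(.055,.0805,3)]):
    print(k,rel(base,Rb,*footpose(fx,0,fz,pi)).round(4).tolist())
E
```

```text
0 [0.0006, -0.0014, -0.0086, -0.0009, 0.0002, 0.0009]
1 [0.0006, -0.0029, -0.0055, -0.0231, 0.0001, 0.0009]
2 [0.0006, -0.0043, -0.0024, -0.0453, 0.0001, 0.0009]
3 [0.0006, -0.0053, 0.0007, -0.0676, 0.0001, 0.0009]
4 [0.0006, -0.0063, 0.0038, -0.0898, 0.0001, 0.0009]
5 [0.0006, -0.0072, 0.007, -0.112, 0.0001, 0.0009]
6 [0.0006, -0.0084, 0.0102, -0.1342, 0.0001, 0.0009]
7 [0.0006, -0.0095, 0.0135, -0.1564, 0.0001, 0.0009]
8 [0.0006, -0.0095, 0.0135, -0.1564, 0.0001, 0.0009]
```

Call:
{"method": "step_arm", "body": {
  "steps": [0,0.0006,-0.0014,-0.0086,0,0,0.0009,0,0.0006,-0.0029,-0.0055,-0.0231,0,0.0009,0,0.0006,-0.0043,-0.0024,-0.0453,0,0.0009,0,0.0006,-0.0053,0.0007,-0.0676,0,0.0009,0,0.0006,-0.0063,0.0038,-0.0898,0,0.0009,0,0.0006,-0.0072,0.007,-0.112,0,0.0009,0,0.0006,-0.0084,0.0102,-0.1342,0,0.0009,0,0.0006,-0.0095,0.0135,-0.1564,0,0.0009,0,0.0006,-0.0095,0.0135,-0.1564,0,0.0009]
}}

```text
time_s: 11.35
position: [0.4737, 0.2448, 0.1204]
tool_rot: [[0.248, 0.967, -0.05], [0.969, -0.248, 0.013], [0.0, -0.052, -0.999]]
ft_force: [-0.0, -0.8, -6.0]
grip_width: 0.0143
```

Run:
```python
from mv import *
s=env.observe(); where()
for k,(fx,fz,pi) in enumerate([(.055,.0805,2),(.055,.0805,1),(.055,.0805,0),(.055,.0805,0)]):
    print(k,rel(s['position'],s['tool_rot'],*footpose(fx,0,fz,pi)).round(4).tolist())
im,d=snap('wrist','w8.png'); im,d=snap('scene','s8.png')
where()
cv2.imwrite('pics/s8c.png',cv2.resize(im[130:330,330:540],(630,600),interpolation=cv2.INTER_CUBIC))
```

```text
grip [  1.4   0.  116.4] foot [54.6  0.  80.6] tongue [95.9  0.  85.4] cone ft [-55.3  50.   86.3] groove ft [-55.3 -50.   86.3]
pitch 2.98 roll 0.02 yaw-py 0.01 f [-0.  -0.8 -6. ] tq [ 0.   -0.03 -0.02] t 11.35
0 [-0.0001, -0.0006, 0.0033, -0.0217, -0.0003, 0.0003]
1 [-0.0001, -0.0027, 0.0065, -0.0439, -0.0003, 0.0003]
2 [-0.0001, -0.0047, 0.0098, -0.0661, -0.0003, 0.0003]
3 [-0.0001, -0.0047, 0.0098, -0.0661, -0.0003, 0.0003]
grip [  1.9   0.  116.5] foot [55.1  0.1 80.7] tongue [96.4  0.1 85.5] cone ft [-54.8  50.1  86.4] groove ft [-54.8 -49.9  86.4]
pitch 2.99 roll 0.02 yaw-py -0.0 f [ 0.9 -0.  -6.4] tq [-0.08 -0.05  0.  ] t 11.45
```

View pics/s8c.png

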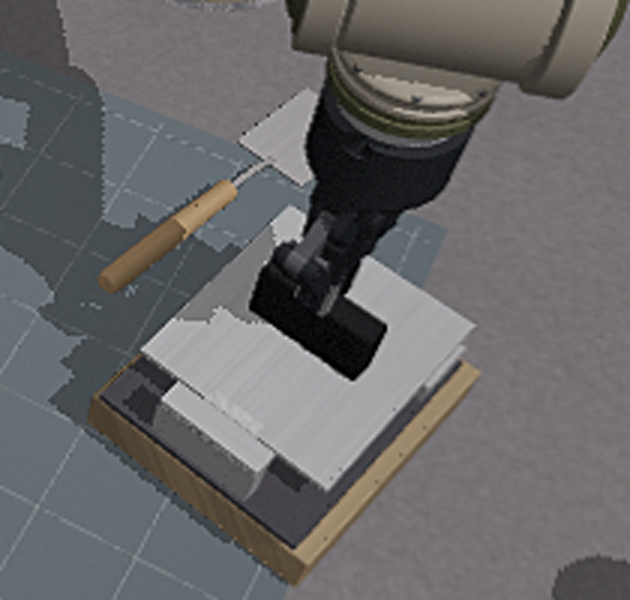

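Call:
{"method": "step_arm", "body": {
  "steps": [0,0,-0.0005,0.0016,-0.011,0,0,0,0,-0.0012,0.0033,-0.022,0,0,0,0,-0.002,0.0049,-0.033,0,0,0,0,-0.0029,0.0065,-0.044,0,0,0,0,-0.0029,0.0065,-0.044,0,0]
}}

```text
time_s: 11.95
position: [0.473, 0.245, 0.1184]
tool_rot: [[0.249, 0.968, -0.017], [0.969, -0.249, 0.005], [0.0, -0.018, -1.0]]
ft_force: [0.9, 0.2, -6.9]
grip_width: 0.0139
```

Run:
```python
from mv import *
where()
```

```text
grip [  0.8   0.  114.4] foot [55.2  0.  80.5] tongue [96.3  0.  86.8] cone ft [-54.8  50.   82.4] groove ft [-54.8 -50.   82.4]
pitch 1.01 roll 0.02 yaw-py 0.0 f [ 0.9  0.2 -6.9] tq [-0.01  0.   -0.02] t 11.95
```

Call:
{"method": "step_arm", "body": {
  "steps": [0,0,-0.001,0.0016,-0.011,0,0,0,0,-0.002,0.0032,-0.022,0,0,0,0,-0.002,0.0032,-0.022,0,0]
}}

```text
time_s: 12.25
position: [0.4724, 0.2451, 0.1175]
tool_rot: [[0.249, 0.969, -0.0], [0.969, -0.249, 0.0], [0.0, -0.0, -1.0]]
ft_force: [-0.8, -0.1, -6.9]
grip_width: 0.0142
```

Run:
```python
from mv import *
where()
```

```text
grip [  0.2   0.  113.5] foot [55.2  0.  80.4] tongue [96.2  0.  87.4] cone ft [-54.8  50.   80.5] groove ft [-54.8 -50.   80.5]
pitch 0.02 roll 0.01 yaw-py 0.0 f [-0.8 -0.1 -6.9] tq [-0.01  0.03 -0.01] t 12.25
```

Level and about 1.2 mm above home. Now feel downward.

Call:
{"method": "step_arm", "body": {
  "steps": [0,0,0,0.001,0,0,0,0,0,0,0.002,0,0,0,0,0,0,0.002,0,0,0]
}}

```text
time_s: 12.55
position: [0.4728, 0.245, 0.1169]
tool_rot: [[0.249, 0.969, -0.0], [0.969, -0.249, 0.0], [0.0, -0.0, -1.0]]
ft_force: [-0.2, -0.1, -7.2]
grip_width: 0.0144
```

Call:
{"method": "step_arm", "body": {
  "steps": [0,0,0,0.001,0,0,0,0,0,0,0.001,0,0,0]
}}

```text
time_s: 12.75
position: [0.4727, 0.245, 0.1167]
tool_rot: [[0.249, 0.969, -0.0], [0.969, -0.249, 0.001], [0.0, -0.0, -1.0]]
ft_force: [-0.5, -0.0, -5.3]
grip_width: 0.0142
```

Call:
{"method": "step_arm", "body": {
  "steps": [0,0,0,0.001,0,0,0,0,0,0,0.001,0,0,0]
}}

```text
time_s: 12.95
position: [0.4726, 0.245, 0.1165]
tool_rot: [[0.249, 0.969, -0.0], [0.969, -0.249, 0.001], [0.0, -0.0, -1.0]]
ft_force: [-0.2, -0.1, -3.8]
grip_width: 0.0139
```

Run:
```python
from mv import *
where()
```

```text
grip [  0.5   0.  112.5] foot [55.5  0.  79.4] tongue [96.5  0.  86.4] cone ft [-54.5  50.   79.5] groove ft [-54.6 -50.   79.5]
pitch 0.02 roll 0.03 yaw-py -0.01 f [-0.2 -0.1 -3.8] tq [-0.01  0.18 -0.02] t 12.95
```

Call:
{"method": "step_arm", "body": {
  "steps": [0,0,0,0.001,0,0,0,0,0,0,0.001,0,0,0]
}}

```text
time_s: 13.15
position: [0.4727, 0.2451, 0.1163]
tool_rot: [[0.249, 0.969, 0.0], [0.969, -0.249, 0.001], [0.001, -0.0, -1.0]]
ft_force: [-2.9, -0.3, -1.5]
grip_width: 0.0141
```

Call:
{"method": "step_arm", "body": {
  "steps": [0,0,0,0.001,0,0,0,0,0,0,0.001,0,0,0]
}}

```text
time_s: 13.35
position: [0.4728, 0.2451, 0.1162]
tool_rot: [[0.249, 0.969, 0.0], [0.969, -0.249, 0.001], [0.001, 0.0, -1.0]]
ft_force: [-2.9, -0.6, 3.7]
grip_width: 0.0144
```

Run:
```python
from mv import *
where()
```

```text
grip [6.000e-01 1.000e-01 1.122e+02] foot [55.6  0.1 79.2] tongue [96.6  0.1 86.2] cone ft [-54.4  50.1  79.2] groove ft [-54.4 -49.9  79.1]
pitch -0.0 roll 0.04 yaw-py -0.01 f [-2.9 -0.6  3.7] tq [-0.11  0.56  0.  ] t 13.35
```

Call:
{"method": "step_arm", "body": {
  "steps": [0,0,-0.0007,0.0005,-0.0035,0,0,0,0,-0.0013,0.0008,-0.007,0,0,0,0,-0.0013,0.0008,-0.007,0,0]
}}

```text
time_s: 13.65
position: [0.4728, 0.2451, 0.1161]
tool_rot: [[0.249, 0.969, 0.007], [0.969, -0.249, -0.001], [0.001, 0.007, -1.0]]
ft_force: [-2.1, -1.5, 5.2]
grip_width: 0.014
```

Run:
```python
from mv import *
where()
```

```text
grip [6.000e-01 1.000e-01 1.121e+02] foot [55.9  0.1 79.5] tongue [96.8  0.1 86.8] cone ft [-54.1  50.1  78.8] groove ft [-54.2 -49.9  78.7]
pitch -0.4 roll 0.05 yaw-py -0.01 f [-2.1 -1.5  5.2] tq [-0.21  0.43 -0.02] t 13.65
```

Call:
{"method": "step_arm", "body": {
  "steps": [0,0,-0.0005,0.0003,-0.005,0,0,0,0,-0.0008,0.0006,-0.01,0,0,0,0,-0.0008,0.0006,-0.01,0,0]
}}

```text
time_s: 13.95
position: [0.4728, 0.2451, 0.1161]
tool_rot: [[0.249, 0.968, 0.015], [0.969, -0.249, -0.003], [0.001, 0.015, -1.0]]
ft_force: [-2.0, -1.4, 5.8]
grip_width: 0.0145
```

Run:
```python
from mv import *
where()
from fit import *
im,d=snap('wrist','w9.png');s=env.observe()
P=cloud('wrist',d); v=im.min(axis=2)>200
m=v&(abs(P[...,2]-.0895)<.006)&(np.hypot(P[...,0]-.472,P[...,1]-.247)<.1); q=P[m]
A=np.c_[q[:,:2]-[.472,.247],np.ones(len(q))]; c=np.linalg.lstsq(A,q[:,2],rcond=None)[0]; print('plane',c[2],np.degrees(c[:2]))
im,d=snap('scene','s9.png'); P=cloud('scene',d); v=im.min(axis=2)>120
m=v&(abs(P[...,2]-.0895)<.006)&(np.hypot(P[...,0]-.472,P[...,1]-.247)<.1); q=P[m]
A=np.c_[q[:,:2]-[.472,.247],np.ones(len(q))]; c=np.linalg.lstsq(A,q[:,2],rcond=None)[0]; print('plane',len(q),c[2],np.degrees(c[:2]))
```

```text
grip [7.000e-01 1.000e-01 1.121e+02] foot [56.2  0.1 80. ] tongue [97.1  0.1 87.6] cone ft [-53.8  50.2  78.3] groove ft [-53.8 -49.8  78.2]
pitch -0.89 roll 0.06 yaw-py -0.01 f [-2.  -1.4  5.8] tq [-0.34  0.39 -0.03] t 13.95
plane 0.08855341758216971 [-0.30798629 -0.07495199]
plane 3436 0.08974308896547842 [-0.11361739 -0.10282716]
```

Call:
{"method": "step_arm", "body": {
  "steps": [0,0,0,-0.0005,0,0,0,0,0,0,-0.001,0,0,0,0,0,0,-0.001,0,0,0,0,0,0,-0.001,0,0,0],
  "grip_force": 20
}}

```text
time_s: 14.45
position: [0.4728, 0.2451, 0.1161]
tool_rot: [[0.249, 0.968, 0.014], [0.969, -0.249, -0.003], [0.001, 0.015, -1.0]]
ft_force: [-0.3, -2.8, 4.9]
grip_width: 0.014
```

Run:
```python
from mv import *
where(); print(env.observe()['grip_width'])
```

```text
grip [6.000e-01 1.000e-01 1.121e+02] foot [56.1  0.1 79.9] tongue [97.   0.1 87.5] cone ft [-53.9  50.1  78.3] groove ft [-53.9 -49.9  78.2]
pitch -0.84 roll 0.05 yaw-py -0.02 f [-0.3 -2.8  4.9] tq [-0.36  0.18 -0.03] t 14.45
0.013970046378470538
```

Call:
{"method": "step_arm", "body": {
  "steps": [0.25,0,0,0,0,0,0,0.3,0,0,0,0,0,0,0.4,0,0,0,0,0,0,0.5,0,0,0,0,0,0,0.6,0,0,0,0,0,0,0.6,0,0,0,0,0,0]
}}

```text
time_s: 15.05
position: [0.4721, 0.2452, 0.1156]
tool_rot: [[0.249, 0.968, 0.013], [0.969, -0.249, -0.003], [0.0, 0.013, -1.0]]
ft_force: [-0.5, 0.4, 0.2]
grip_width: 0.051
```

Run:
```python
from mv import *
where(); print(env.observe()['grip_width'])
snap('wrist','w10.png')
```

```text
grip [-1.000e-01  1.000e-01  1.116e+02] foot [55.3  0.1 79.3] tongue [96.2  0.1 86.8] cone ft [-54.6  50.1  77.9] groove ft [-54.7 -49.9  77.8]
pitch -0.74 roll 0.02 yaw-py -0.01 f [-0.5  0.4  0.2] tq [ 0.01 -0.01  0.05] t 15.05
0.05104658585649368
```

View pics/w10.png

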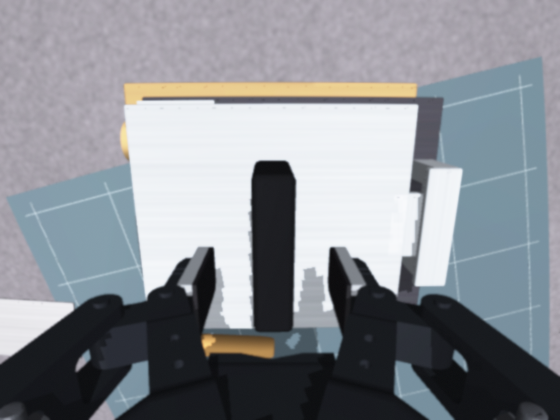

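Released; the fingers are clear of the bar at (273,245) on both sides. Retreat straight up and check.

Call:
{"method": "step_arm", "body": {
  "steps": [0.6,0,0,-0.03,0,0,0,0.6,0,0,-0.1,0,0,0,0.6,0,0,-0.2,0,0,0,0.6,0,0,-0.32,0,0,0,0.6,0,0,-0.45,0,0,0,0.6,-0.1,-0.2,-0.5,0,0,0,0.6,-0.2,-0.4,-0.5,0,0,0,0.6,-0.2,-0.4,-0.5,0,0,0]
}}

```text
time_s: 15.9
position: [0.3365, 0.2169, 0.265]
tool_rot: [[0.249, 0.968, 0.014], [0.969, -0.249, -0.002], [0.001, 0.014, -1.0]]
ft_force: [-0.2, -0.3, 0.4]
grip_width: 0.051
```

Run:
```python
from fit import *; from mv import *
a=np.radians(PYAW); u=np.array([np.cos(a),np.sin(a)]); vv=np.array([-u[1],u[0]])
for n in ['wrist','top','scene']:
    im,d=snap(n,n+'11.png'); P=cloud(n,d)
    X=(P[...,:2]-HOME)@u*1000; Y=(P[...,:2]-HOME)@vv*1000; Z=P[...,2]*1000
    thr={'wrist':190,'top':100,'scene':110}[n]
    m=(im.min(axis=2)>thr)&(abs(Z-89.7)<5)&(abs(X)<77)&(abs(Y)<68); m=cv2.erode(m.astype(np.uint8),np.ones((3,3)))>0
    A=np.c_[X[m],Y[m],np.ones(m.sum())]; c=np.linalg.lstsq(A,Z[m],rcond=None)[0]; print(n,m.sum(),'top z',c[2].round(2),'slopes deg x,y',np.degrees(c[:2]).round(2))
    for nm,lo,hi,cc,r in [('bar',.122,.15,(.472,.247),.06),('keeper',.0935,.105,(.565,.222),.05)]:
        try:
            p=clus(P,lo,hi,cc,r);R=rect(p); print(' ',nm,len(p),R[0].round(4),np.round(R[1],1),round(R[2],1),'printer frame mm',round((R[0]-HOME)@u*1000,1),round((R[0]-HOME)@vv*1000,1))
        except Exception as e: print(nm,e)
where()
```

```text
wrist 15825 top z 88.38 slopes deg x,y [-0.31 -0.01]
  bar 2538 [0.4675 0.2473] [80.  20.6] 75.5 printer frame mm -4.6 -1.1
  keeper 1489 [0.5603 0.2233] [72. 21.] 75.4 printer frame mm 91.2 -1.2
top 2196 top z 90.11 slopes deg x,y [-0.01  0.18]
  bar 346 [0.4718 0.2459] [80.9 19.8] 75.9 printer frame mm -0.0 -1.3
  keeper 273 [0.5643 0.2227] [72.3 19.4] 75.8 printer frame mm 95.3 -0.8
scene 3050 top z 89.8 slopes deg x,y [-0.05  0.01]
  bar 563 [0.4746 0.245 ] [79.6 22.3] 74.9 printer frame mm 2.9 -1.6
  keeper 405 [0.5667 0.2215] [71.6 21.5] 76.7 printer frame mm 97.9 -1.3
grip [-123.2  -60.5  261.3] foot [-67.7 -60.4 229.2] tongue [-26.8 -60.4 236.8] cone ft [-177.7  -10.4  227.6] groove ft [-177.7 -110.4  227.4]
pitch -0.87 roll 0.1 yaw-py 0.02 f [0.2 0.5 0.6] tq [-0.05  0.02 -0.04] t 16.05
```

View pics/scene11.png

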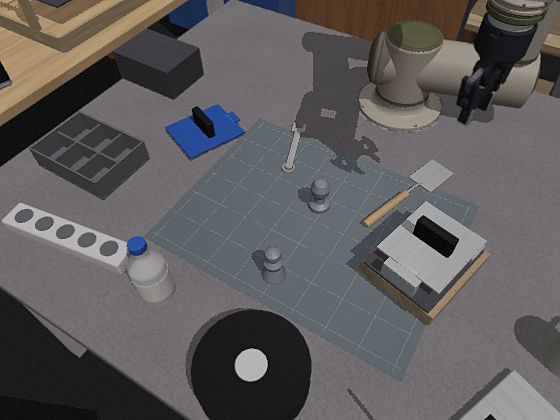

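View pics/wrist11.png

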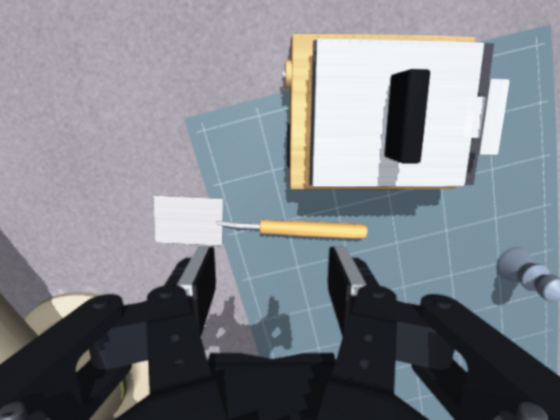

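The bar sits 95.0–95.8 mm from the keeper in all three views (95.5 nominal) and at most 0.5 mm off sideways. The plate is level within about 0.3°, and both prints are standing untouched at (319,195) and (273,265).

```bash
python3 -c "
from h import *
print(close_job())"
```

```text
the job is handed in; nothing more can be done
None
```

The aluminium build plate is back on the printer bed, released and level, and I handed the job in at about 16 s of the 50 s allowed; no verdict is reported.

**What I did:**
- I gripped the plate by its bar and carried it over the prints.
- I tilted the front up 10° and slid the tongue in under the keeper. The estimated tongue end was then about 95 mm behind the base's centre and 0.2 mm off sideways.
- I felt the rear foot touch the pad at about 10 N, with the pad face about 69.5 mm above the table.
- I levelled the plate about its rear foot and felt it down onto the seats at roughly 10–12 N, against the 40 N limit. Then I let go and backed the arm away.

**Last checks:**

| Check | Wrist | Top | Scene | Nominal |
|---|---|---|---|---|
| Bar to keeper distance (mm) | 95.8 | 95.3 | 95.0 | 95.5 |
| Plate top height (mm) | 88.4 | 90.1 | 89.8 | 89.6 |
| Largest slope (deg) | 0.31 | 0.18 | 0.05 | 0 |

- **Sideways position:** the bar is within 0.5 mm of the keeper's centre line in all three views.
- **Prints:** both looked upright and unmoved in the last scene picture; I did not measure them again.
- **Force:** the wrist force was close to zero after release.

**Where the checks disagreed:** the cameras differ from each other by several millimetres in absolute position. The wrist view put both the bar and the keeper about 4 mm further forward, so I judged the fit by the distance between the two within each picture. The wrist view also read about 1.5 mm low in height.

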